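Refill the gift-box dispenser

ROBOT

A 7-joint arm with a two-finger parallel gripper is mounted at the origin on the work surface. World frame = base frame: x ahead of the robot, y to its left, z up, the work surface at z = 0. Lengths are in m, angles in rad, forces in N, time in s.
With the tool pointing down it reaches from about 0.4 to 0.9 m from the base axis. Payload 5.5 kg.
Tool frame: the origin (TCP) lies at the very end of the fingers, on their centre line; the grasp point (between the pads) lies 19 mm behind it; z points along the fingers, y is the line along which they close (so a half turn about z gives the same grasp; the last joint's range is limited). The gripper opens to 92 mm and grips with 3 to 60 N. Pads are 19 mm wide; open, the fingers measure 130 mm over their backs; the gripper's body (75 mm by 190 mm) begins 47 mm behind the grasp point.
Start: joints at [1.397, 0.501, -0.427, 1.55, 0.221, 1.138, -0.21], TCP at [0.275, -0.589, 0.227] pointing down, gripper open.
Joint ranges: [-2.88, 2.88], [-0.31, 2.03], [-1.54, 1.56], [0.2, 2.42], [-1.41, 4.55], [0.19, 2.02], [-2.57, 2.57]. Speed limits (rad/s): [2.57, 2.57, 3.14, 3.14, 3.14, 3.14, 3.14].

INTERFACE

Orientations are given as a unit quaternion [w, x, y, z].
In Python, from cell import env gives the robot as it stands.
- The arm moves only by the shell command python3 -m creep 'ROWS' [OPENING]. ROWS is JSON, one flat list of numbers, 4 for each row, row after row: the shift along the world's x, y, z in cm, then the turn about the world's z in rad. A call has 1 to 5 rows; each row shifts and turns the commanded pose from where the row before left it; what a row does not reach is not made up. A row lasts 1/12 s, in which the tool goes at most 41.7 mm and 7.16 degrees, less where a joint would pass 70% of its speed; a pose out of reach is approached as far as the arm can. A call is refused whole if a number of a shift passes 4.17 or a number of a turn 0.125, either way. A call with a gripper value outside its range is refused whole. OPENING is the opening, from 0 (shut) to 1 (fully open), set as the call begins (- or left out, the last holds). The fingers move at their own pace and stop on an object; the grip force is fixed at half the most. Time passes only in rows, so rows that do not move let the fingers close. It gives the time, the measured TCP pose, the force, the opening and the grip force at its end, in the units of the state.
- env.state(): the state, without advancing time (a new reading comes with each control period).
- env.capture(name): name is "scene" or "top" or "wrist"; returns a dict with "img" (480x640x3 uint8, red, green, blue), "camera_matrix" (3x3 intrinsics, pixels), "extrinsics" (4x4, takes a point from camera to world coordinates). Camera axes: x right, y down, z forward; pixel columns grow to the right and rows downward; lengths in m; the calibration is good to about 2 mm. A picture is of the moment at which its call begins. There is no depth.
- env.job_done(): hands the job in; it is judged then, once.
The state is a dict: "time": time; "q": joint angles; "dq": joint speeds; "tau": joint torques, N m; "ee_pos": TCP position; "tool_rot": TCP orientation; "ft_force": force on the tool from outside, world axes, zero at the start; "moment": the same for the moment, N m; "gripper_width": finger opening in m; "gripper_force": force on a finger pad.
Only numpy, scipy, OpenCV 4.12 (cv2) and the standard library are available. Lean on these libraries where they do the work, as an engineer would, in place of code of your own. Each camera call takes 0.05 s, during which the arm holds its last target. There are 200 camera calls.

TASK

Refill the gift-box dispenser on the counter: push the size slide fully home over the narrow chute and drop every wide gift box into the wide chute, then push the slide fully home the other way, over the wide chute, and drop every narrow box into the narrow chute. All boxes go in base down with the brass tongue sticking out of the slot at the customers' front. Last, push the lock slide fully home to its locked end, and leave the other things on the counter where they are.

Things in the scene. Friction and masses are not known exactly. Their poses are not given: they have to be found in the camera images.
- dispenser: white and aluminium dispenser, fixed, 290 mm long (its y, centred), reaching from x = -91 to +62 mm; origin on the counter; its +x side, away from the robot, is the customers' front. Two upright open-topped gravity chutes at its y = +65 mm (wide) and -65 mm (narrow); walls 4 mm thick, rims 168 mm and chute floors 10 mm above the counter. Boxes pile up flat in them.
- wide_mouth (a point): centre of the wide chute's mouth at rim height, axes as the dispenser's. Inside 84 mm (x) by 64 mm (y). Its +x (front) wall has a full-height slot 26 mm wide in the middle, open at the top, for the boxes' tongues: a box goes in only with its tongue in the slot. Three wide boxes piled up end 20 mm below the rim
- narrow_mouth (a point): centre of the narrow chute's mouth at rim height, axes as the dispenser's. Inside 84 mm (x) by 48 mm (y), with the same tongue slot in its +x (front) wall
- size_slide (a joint): size slide, m: steel cover plate 98 mm (x) by 120 mm (y), 4 mm thick, running just above the rims along the dispenser's y, black upright grip in its middle. 0 = end stop at the -y end (plate over the narrow chute, wide chute open), 0.130 = end stop at the +y end (over the wide chute, narrow chute open). Drags with about 2 N, stays where left; starts near the middle
- size_slide_grip (a point): top centre of the size slide's grip, 219 mm above the counter; the grip is 30 mm (dispenser x) by 22 mm (dispenser y) and stands 42 mm above the plate, which is 173 mm above the counter
- lock_slide (a joint): lock slide, m: grip on a short track on top of the rear housing (the dispenser's -x side). 0 = free (-y end), 0.055 = locked, end stop at the +y end. Stiff by about 1.5 N, stays where it is left
- lock_slide_grip (a point): top centre of the lock slide's grey grip, 212 mm above the counter, a 22 x 22 mm post standing 42 mm above the housing's top (168 mm above the counter), at x = -68.5 mm of the dispenser
- wide0: gift box (wide size), plain black with a lid line: 76 mm long (its x), 56 mm wide (its y), 46 mm high (its z), about 140 g, standing on its base on the counter; origin at the centre of its underside. A brass tongue 16 mm wide, 10 mm high sticks 10 mm out of its +x end, 13 to 23 mm above the underside. May be absent.
- wide0_tab (a point): outer end of the pull tongue of wide0
- wide1: gift box (wide size), plain black with a lid line: 76 mm long (its x), 56 mm wide (its y), 46 mm high (its z), about 140 g, standing on its base on the counter; origin at the centre of its underside. A brass tongue 16 mm wide, 10 mm high sticks 10 mm out of its +x end, 13 to 23 mm above the underside. May be absent.
- wide1_tab (a point): outer end of the pull tongue of wide1
- wide2: gift box (wide size), plain black with a lid line: 76 mm long (its x), 56 mm wide (its y), 46 mm high (its z), about 140 g, standing on its base on the counter; origin at the centre of its underside. A brass tongue 16 mm wide, 10 mm high sticks 10 mm out of its +x end, 13 to 23 mm above the underside. May be absent.
- wide2_tab (a point): outer end of the pull tongue of wide2
- narrow0: gift box (narrow size), plain black with a lid line: 76 mm long (its x), 40 mm wide (its y), 46 mm high (its z), about 110 g, standing on its base on the counter; origin at the centre of its underside. A brass tongue 16 mm wide, 10 mm high sticks 10 mm out of its +x end, 13 to 23 mm above the underside. May be absent.
- narrow0_tab (a point): outer end of the pull tongue of narrow0
- narrow1: gift box (narrow size), plain black with a lid line: 76 mm long (its x), 40 mm wide (its y), 46 mm high (its z), about 110 g, standing on its base on the counter; origin at the centre of its underside. A brass tongue 16 mm wide, 10 mm high sticks 10 mm out of its +x end, 13 to 23 mm above the underside. May be absent.
- narrow1_tab (a point): outer end of the pull tongue of narrow1
- spool: ribbon spool, purple, 68 mm across, 36 mm high, standing on its end among the gift boxes; a bystander, to be left alone; origin at the centre of its underside
- candle_cup: brass cup, 64 mm across, 50 mm high; a bystander, to be left alone; origin at the centre of its underside
- tray: round brass tray, 128 mm across, 14 mm high; a bystander, to be left alone; origin at the centre of its underside
- ruler: clear ruler lying flat, 160 x 30 x 4 mm; a bystander, to be left alone; origin at the centre of its underside
- marker: marker pen lying flat, 130 mm long, 13 mm thick; a bystander, to be left alone; origin at the centre of its underside
Mind the look-alikes: they are no part of the job. What is shaped like the wide1 but blue or green is not meant.

How it is judged:
On the way, in this order (a step that is already met when the one before it is completed fails the run):
1. size slide home over the narrow chute (value of joint size_slide below 0.006 m), for 0.2 s.
2. every wide box lies in the wide chute (y of wide0 in the frame of dispenser between 0.055 and 0.075 m and x of wide0 in the frame of dispenser between -0.01 and 0.01 m and z of each of wide0, wide1, wide2 in the frame of dispenser below 0.115 m and x of each of wide0_tab, wide1_tab, wide2_tab in the frame of dispenser above 0.03 m and angle between each of wide0, wide1, wide2's own z axis and vertical below 0.12 rad and linear speed of each of wide0, wide1, wide2 below 0.03 m/s and y of wide1 in the frame of dispenser between 0.055 and 0.075 m and x of wide1 in the frame of dispenser between -0.01 and 0.01 m and y of wide2 in the frame of dispenser between 0.055 and 0.075 m and x of wide2 in the frame of dispenser between -0.01 and 0.01 m), for 0.2 s.
3. size slide home over the wide chute (value of joint size_slide above 0.124 m), for 0.2 s.
4. every narrow box lies in the narrow chute (y of narrow0 in the frame of dispenser between -0.075 and -0.055 m and x of narrow0 in the frame of dispenser between -0.01 and 0.01 m and z of each of narrow0, narrow1 in the frame of dispenser below 0.069 m and x of each of narrow0_tab, narrow1_tab in the frame of dispenser above 0.03 m and angle between each of narrow0, narrow1's own z axis and vertical below 0.12 rad and linear speed of each of narrow0, narrow1 below 0.03 m/s and y of narrow1 in the frame of dispenser between -0.075 and -0.055 m and x of narrow1 in the frame of dispenser between -0.01 and 0.01 m), for 0.2 s.
5. lock slide home (value of joint lock_slide above 0.049 m), for 0.2 s.
At the end, for the whole second after the job is handed in: Every box rests flat in the chute of its size, tongue out at the front (within 10 mm of the chute axis each way, tilt under 0.12 rad); size slide within 6 mm of its +y end stop, lock slide within 6 mm of its locked end stop (all of step 2 and all of step 4 and value of joint size_slide above 0.124 m and value of joint lock_slide above 0.049 m); the robot touches nothing.
It fails at once if a bystander is moved more than 60 mm (distance of any of spool, candle_cup, tray, ruler, marker from where it was at the start of the episode above 0.06 m).
Of wide0, wide1, wide2 only 2 to 3 are there at a start; the rules pass over those that are not, and their reading is None.
Of narrow0, narrow1 only 1 to 2 are there at a start; the rules pass over those that are not, and their reading is None.
At some moment in a run one of wide0, wide1, wide2, narrow0, narrow1 may be knocked a few centimetres aside while the robot is not near it.
It also fails if it takes over 210 s, if anything falls off the work surface, if the arm or the gripper's body presses on something with over 40 N, if the wrist force passes 120 N, or if a joint passes its speed limit or range.

## Working session

There is one attempt and no reset: what is moved stays moved. The work goes in short steps, Python scripts to look and compute and a shell command to move; the robot and the scene stay as the last step left them, time stands still between calls to the robot, and variables do not carry over. Pictures are saved under pics/ and viewed, at most 14 in all, crops included, and the job is handed in when it is done.

```bash
mkdir -p pics; ls; cat > h.py <<'E'
import numpy as np, cv2
from cell import env
def cap(n,f=None):
    c=env.capture(n)
    if f: cv2.imwrite('pics/'+f,c['img'][:,:,::-1])
    return c
def ray(c,u,v,z):
    K,E=np.array(c['camera_matrix']),np.array(c['extrinsics'])
    d=E[:3,:3]@np.linalg.solve(K,[u,v,1]);o=E[:3,3]
    return (o+d*(z-o[2])/d[2]).round(4)
def proj(c,p):
    K,E=np.array(c['camera_matrix']),np.array(c['extrinsics'])
    q=K@(E[:3,:3].T@(np.array(p)-E[:3,3]));return (q[:2]/q[2]).round(1)
E
python3 - <<'E'
from h import *
import pickle
for n in('top','scene'):
    c=cap(n,n+'0.png');pickle.dump(c,open(n+'.pkl','wb'));print(np.array(c['extrinsics']).round(3).tolist(),np.array(c['camera_matrix']).tolist())
s=env.state();print(s['ee_pos'],s['tool_rot'],s['gripper_width'],s['time'])
E
```

```text
pics
[[-0.01, -0.996, 0.083, 0.352], [-1.0, 0.009, -0.008, -0.013], [0.007, -0.083, -0.996, 1.603], [0.0, 0.0, 0.0, 1.0]] [[595.2800904137172, 0.0, 318.1579305968741], [0.0, 595.2800904137172, 250.98255013666835], [0.0, 0.0, 1.0]]
[[-0.203, 0.72, -0.664, 1.234], [0.979, 0.158, -0.129, 0.151], [0.012, -0.676, -0.737, 0.993], [0.0, 0.0, 0.0, 1.0]] [[559.5303063550009, 0.0, 328.76355549549885], [0.0, 559.5303063550009, 236.92996998761512], [0.0, 0.0, 1.0]]
[ 0.27464724 -0.58841371  0.22579174] [-8.76719282e-04  9.76242451e-01  2.16679209e-01 -1.68667033e-04] 0.09158620360722079 0.1
```

View pics/top0.png

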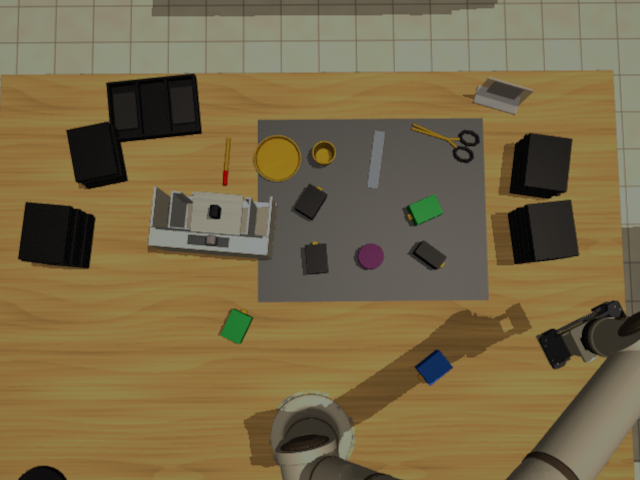

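View pics/scene0.png

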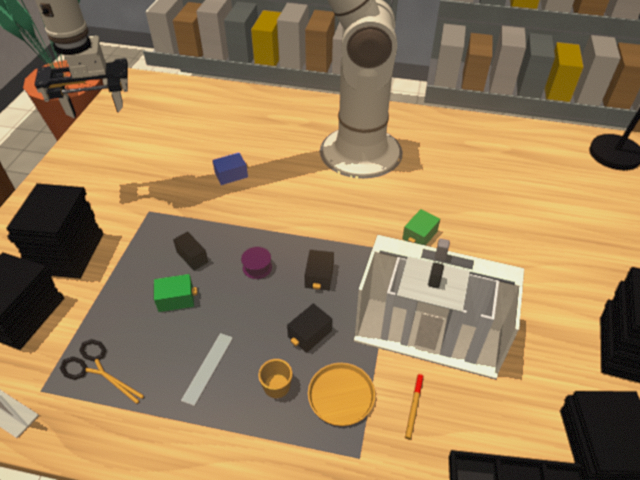

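The top view shows the dispenser at about (211,222) with its front facing up. There are three black boxes at (311,202), (316,259) and (429,255). The spool is at (370,256), and the blue and green look-alikes are elsewhere. I'll enlarge crops.

```bash
python3 - <<'E'
import cv2,numpy as np
i=cv2.imread('pics/top0.png')
a=cv2.resize(i[180:280,290:390],None,fx=4,fy=4,interpolation=cv2.INTER_CUBIC)
b=cv2.resize(i[180:280,400:500],None,fx=4,fy=4,interpolation=cv2.INTER_CUBIC)
o=cv2.convertScaleAbs(np.hstack([a,b]),alpha=2.2)
cv2.imwrite('pics/c1.png',o)
o=cv2.convertScaleAbs(cv2.resize(i[175:265,140:290],None,fx=5,fy=5,interpolation=cv2.INTER_CUBIC),alpha=1.2)
cv2.imwrite('pics/c2.png',o)
E
```

```text
(no output)
```

View pics/c1.png

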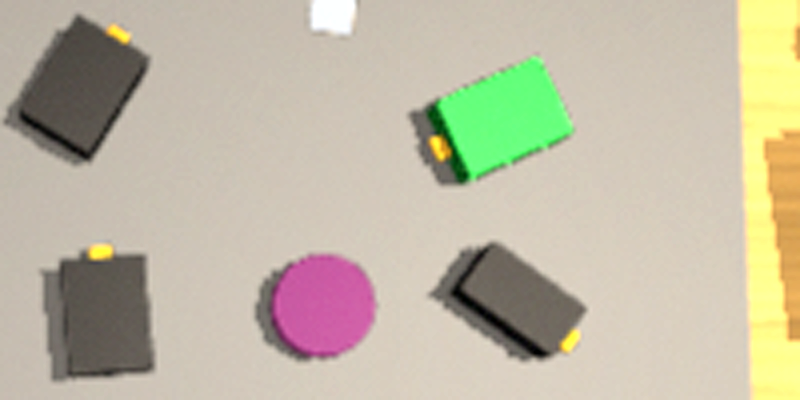

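View pics/c2.png

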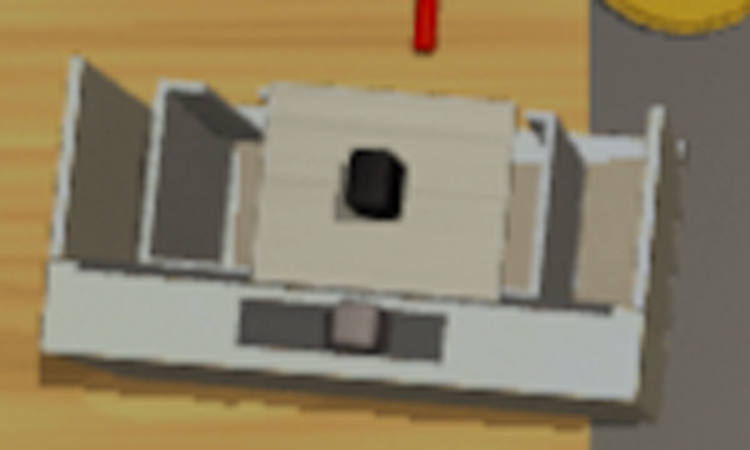

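The crops show top-face corners. Box A is at (80,15), (149,62), (90,150), (22,112), and box B at (62,260), (145,255), (153,370), (68,375). The narrow box C is at (490,243), (584,308), (548,350), (458,290). The tongues sit at (119,34), (100,252) and (570,341). I'll compute the poses.

```bash
cat >> h.py <<'E'
def fitbox(P):  # 4 top corners in order; -> center, edge lengths, long-axis angle mod pi
    P=np.array(P)[:,:2];r=cv2.minAreaRect((P*1000).astype(np.float32))
    e=[P[(i+1)%4]-P[i] for i in range(4)];a=(e[0]-e[2])/2;b=(e[1]-e[3])/2
    l=a if np.linalg.norm(a)>np.linalg.norm(b) else b
    return P.mean(0).round(4),np.linalg.norm(a).round(4),np.linalg.norm(b).round(4),np.arctan2(l[1],l[0]).round(3)
E
python3 - <<'E'
from h import *
import pickle
c=pickle.load(open('top.pkl','rb'))
f1=lambda x,y:(290+x/4-.4,180+y/4-.4)
f3=lambda x,y:(400+(x-400)/4-.4,180+y/4-.4)
f2=lambda x,y:(140+x/5-.4,175+y/5-.4)
for n,f,q,t in(('A',f1,[(80,15),(149,62),(90,150),(22,112)],(119,34)),('B',f1,[(62,260),(145,255),(153,370),(68,375)],(100,252)),('C',f3,[(490,243),(584,308),(548,350),(458,290)],(570,341))):
    m,a,b,th=fitbox([ray(c,*f(*p),.046) for p in q]);tt=ray(c,*f(*t),.023)[:2]
    print(n,m,a,b,th,'tab',tt,'dir',np.arctan2(*(tt-m)[::-1]).round(3))
for p in[(42,352),(636,400),(50,262),(75,58),(657,106)]:print(p,ray(c,*f2(*p),.168))
for p in [(270,82),(515,102),(498,300),(252,282)]:print('plate',ray(c,*f2(*p),.177))
print('grip',ray(c,*f2(378,180),.219),'lock',ray(c,*f2(356,325),.212))
E
```

```text
A [ 0.6152 -0.0067] 0.0534 0.0728 2.573 tab [ 0.6533 -0.0296] dir -0.541
B [ 0.4626 -0.0196] 0.0552 0.0757 -3.091 tab [ 0.5063 -0.0155] dir 0.094
C [ 0.4712 -0.3172] 0.0727 0.0372 -2.183 tab [ 0.4437 -0.3544] dir -2.207
(42, 352) [0.4899 0.3875 0.168 ]
(636, 400) [0.464  0.1006 0.168 ]
(50, 262) [0.5337 0.3842 0.168 ]
(75, 58) [0.6337 0.3735 0.168 ]
(657, 106) [0.6076 0.09   0.168 ]
plate [0.6194 0.2766 0.177 ]
plate [0.6086 0.1581 0.177 ]
plate [0.5122 0.1662 0.177 ]
plate [0.522  0.2845 0.177 ]
grip [0.5646 0.2172 0.219 ] lock [0.497  0.2283 0.212 ]
```

Dispenser pose is about (0.567, 0.236) with yaw -0.09. That puts wide_mouth at (0.573, 0.301) and narrow_mouth at (0.561, 0.171). A and B are wide boxes and C is narrow. First I go above the slide's grip.

```bash
R=
python3 -m creep '[0,0,3,0, 1.3,3.8,1.5,0.12, 1.3,3.8,1.5,0.12, 1.3,3.8,1,0.12, 1.3,3.8,1,0.12]' 0.5
python3 -m creep '[1.3,3.8,0.5,0.12, 1.3,3.8,0.5,0.12, 1.3,3.8,0.5,0.12, 1.3,3.8,0.5,0.12, 1.3,3.8,0.5,0.12]'
python3 -m creep '[1.3,3.8,0,0.12, 1.3,3.8,0,0.12, 1.3,3.8,0,0.12, 1.3,3.8,0,0.12, 1.3,3.8,0,0.12]'
python3 -m creep '[1.3,3.8,0,0.12, 1.3,3.8,0,0.12, 1.3,3.8,0,0.12, 1.3,3.8,0,0.12, 1.3,3.8,0,0.12]'
python3 -c "
from h import *
s=env.state();print(s['q'],s['ee_pos'],s['tool_rot'])"
```

```text
time: 0.52
ee_pos: [0.3265, -0.4374, 0.3061]
tool_rot: [-0.0, 0.896, 0.445, -0.0]
ft_force: [1.0, -0.5, 0.8]
gripper_width: 0.0629
gripper_force: 0.0
time: 0.93
ee_pos: [0.3912, -0.2471, 0.3308]
tool_rot: [-0.0, 0.724, 0.69, -0.0]
ft_force: [1.9, -0.4, 1.4]
gripper_width: 0.0458
gripper_force: 0.0
time: 1.35
ee_pos: [0.4562, -0.0573, 0.331]
tool_rot: [0.0, 0.488, 0.873, -0.001]
ft_force: [1.6, -0.1, -0.3]
gripper_width: 0.046
gripper_force: 0.0
time: 1.77
ee_pos: [0.5216, 0.1323, 0.3306]
tool_rot: [-0.0, 0.209, 0.978, -0.0]
ft_force: [0.2, -0.3, 0.5]
gripper_width: 0.0458
gripper_force: 0.0
[ 0.61585464  0.37633973 -1.1617193   1.68574382  0.35617178  1.31665132
  0.53848631] [0.52156204 0.13225157 0.33056043] [-6.70486945e-05  2.08531960e-01  9.78015514e-01 -2.69379560e-04]
```

```bash

python3 -m creep '[1.4,2.8,0,0.11, 1.5,2.9,0,0.11, 1.4,2.8,0,0.11, 0,0,0,0, 0,0,0,0]'
python3 - <<'E'
from h import *
import pickle
c=cap('wrist','w1.png');pickle.dump(c,open('w1.pkl','wb'))
C=np.array([.567,.236]);X=np.array([np.cos(.09),-np.sin(.09)]);Y=np.array([np.sin(.09),np.cos(.09)])
i=c['img'][:,:,::-1].copy()
def d(x,y,z,col=(0,0,255)):
    p=C+x*X+y*Y;q=proj(c,[*p,z]);cv2.circle(i,tuple(int(v) for v in q),3,col,-1)
for y in(-.145,.145,-.033,-.097,.033,.097,-.041,-.089,-.105,-.025):
    for x in(-.042,.042):d(x,y,.168)
for x in(-.091,):
    for y in (-.145,.145):d(x,y,.168,(0,255,0))
for dx in(-.049,.049):
    for dy in(-.06,.06):d(dx,-.015+dy,.177,(255,0,0))
d(0,-.015,.219,(255,255,0));d(-.0685,-.005,.212,(255,255,0))
cv2.imwrite('pics/w1o.png',i)
E
```

```text
time: 2.18
ee_pos: [0.5635, 0.2182, 0.3298]
tool_rot: [-0.001, 0.046, 0.999, 0.001]
ft_force: [-0.5, -0.3, -0.1]
gripper_width: 0.0459
gripper_force: 0.0
```

View pics/w1o.png

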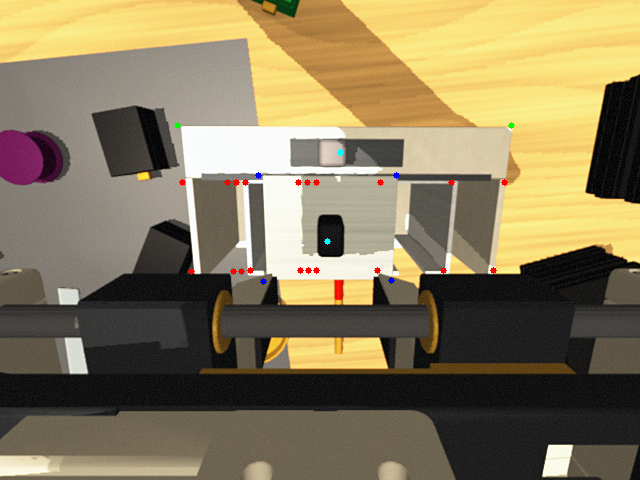

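The wrist view shows the grip at (330,235) under the tool and the predicted points agreeing to within a few mm. I'll descend, grasp the grip, and push it toward -y.

```bash

python3 -m creep '[0,0,-4,0, 0,0,-4,0, 0,0,-4,0, 0,0,-2,0, 0,0,0,0]' 0.5 | grep -E 'ee_pos|force'
python3 -m creep '[0,0,0,0, 0,0,0,0, 0,0,0,0, 0,0,0,0, 0,0,0,0]' 0
python3 -m creep '[-0.1,-1,0,0, -0.1,-1,0,0, -0.1,-1,0,0, -0.1,-1,0,0, 0,0,0,0]'
python3 -m creep '[-0.1,-0.6,0,0, -0.1,-0.6,0,0, 0,-0.3,0,0, 0,0,0,0, 0,0,0,0]'
```

```text
ee_pos: [0.5618, 0.2113, 0.186]
ft_force: [-0.7, -0.4, -0.2]
gripper_force: 0.0
time: 3.07
ee_pos: [0.5656, 0.217, 0.1932]
tool_rot: [0.002, 0.047, 0.999, 0.001]
ft_force: [0.1, 1.1, 5.9]
gripper_width: 0.0219
gripper_force: 30.0
time: 3.48
ee_pos: [0.5616, 0.1745, 0.1932]
tool_rot: [0.001, 0.048, 0.999, -0.0]
ft_force: [-1.4, -2.3, 9.6]
gripper_width: 0.0215
gripper_force: 30.0
time: 3.9
ee_pos: [0.5613, 0.1724, 0.1933]
tool_rot: [0.005, 0.044, 0.999, 0.01]
ft_force: [13.1, 27.6, -14.0]
gripper_width: 0.0219
gripper_force: 30.1
```

The slide hit its end stop at grip position (0.5613, 0.1724), which matches the model to about 1 mm. I'll release and go up, then look for box B from above at (0.463, -0.02).

```bash

python3 -m creep '[0,0.4,0,0, 0,0,0,0, 0,0,0,0]' | grep -E 'ee_pos|force'
python3 -m creep '[0,0,0,0, 0,0,0,0, 0,0,0,0, 0,0,3,0, 0,0,4,0]' 0.5 | grep -E 'ee_pos|force'
python3 -m creep '[0,0,4,0, -1,-2,1,0, -2,-3.5,0,0, -2,-3.5,0,0.05, -2,-3.5,0,0.05]' 0.95
python3 -m creep '[-1,-3,0,0, -1,-3,0,0.05, 0,0,0,0, 0,0,0,0]'
python3 - <<'E'
from h import *
import pickle
for n in('top','wrist'):
    c=cap(n,n+'2.png');pickle.dump(c,open(n+'2.pkl','wb'))
    if n=='wrist':
        print(c['extrinsics'].round(3).tolist());
        for z,w in((.046,.46),(.046,.6)):print(proj(c,[w,-.02,z]))
i=cv2.imread('pics/top2.png');cv2.imwrite('pics/c3.png',cv2.convertScaleAbs(cv2.resize(i[165:285,140:300],None,fx=5,fy=5,interpolation=cv2.INTER_CUBIC),alpha=1.4))
E
```

```text
ee_pos: [0.5613, 0.1725, 0.1933]
ft_force: [9.6, 17.2, -6.0]
gripper_force: 30.0
ee_pos: [0.5556, 0.1626, 0.2581]
ft_force: [0.5, 0.0, 0.1]
gripper_force: 0.0
time: 4.98
ee_pos: [0.487, 0.0388, 0.3105]
tool_rot: [-0.001, -0.003, 1.0, -0.001]
ft_force: [1.0, -1.3, 0.3]
gripper_width: 0.0748
gripper_force: 0.0
time: 5.32
ee_pos: [0.4675, -0.0236, 0.3103]
tool_rot: [-0.001, -0.023, 1.0, -0.001]
ft_force: [-0.1, 0.3, 0.9]
gripper_width: 0.0871
gripper_force: 0.0
[[-0.05, 0.967, 0.25, 0.401], [0.999, 0.049, 0.012, -0.024], [-0.001, 0.251, -0.968, 0.468], [0.0, 0.0, 0.0, 1.0]]
[325.7 201.7]
[320.3 308.2]
```

View pics/wrist2.png

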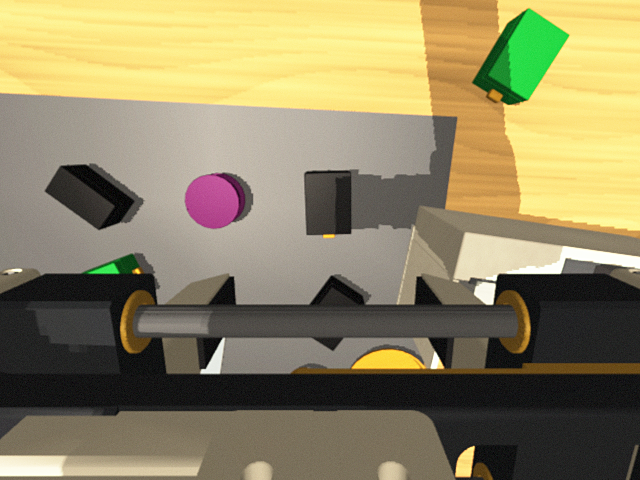

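View pics/c3.png

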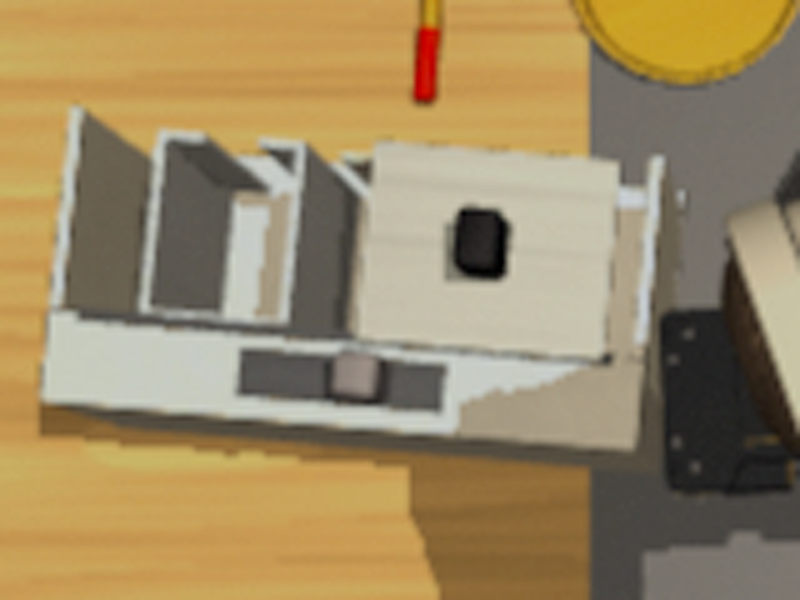

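The wrist view shows box B's top face at (305,172), (351,171), (351,233), (305,236) with the tongue at (329,236). In c3 the wide chute's rim outer corners are at about (160,131), (304,143), (293,322), (141,311), and the front slot spans x 207–261.

```bash
python3 - <<'E'
from h import *
import pickle
c=pickle.load(open('top2.pkl','rb'));w=pickle.load(open('wrist2.pkl','rb'))
f=lambda x,y:(140+x/5-.4,165+y/5-.4)
P=[ray(c,*f(*p),.168) for p in[(160,131),(304,143),(293,322),(141,311)]]
print(P,np.mean(P,0),fitbox(P));print('slot',ray(c,*f(234,136),.168),'wall edge ctr',ray(c,*f(217,317),.168))
print('grip',ray(c,*f(485,237),.219))
print('B',fitbox([ray(w,*p,.046) for p in[(305,172),(351,171),(351,233),(305,236)]]),ray(w,329,236,.02))
s=env.state();print(s['ee_pos'],2*np.arctan2(s['tool_rot'][2],s['tool_rot'][1]),s['q'][6])
E
```

```text
[array([0.622, 0.332, 0.168]), array([0.6155, 0.2619, 0.168 ]), array([0.5277, 0.2666, 0.168 ]), array([0.5338, 0.3402, 0.168 ])] [0.57475  0.300175 0.168   ] (array([0.5748, 0.3002]), np.float64(0.0721), np.float64(0.0882), np.float64(3.068))
slot [0.6192 0.296  0.168 ] wall edge ctr [0.5305 0.3034 0.168 ]
grip [0.5608 0.1671 0.219 ]
B (array([ 0.4624, -0.0171]), np.float64(0.0557), np.float64(0.0765), np.float64(0.052)) [ 0.5087 -0.0131  0.02  ]
[ 0.46839331 -0.0193459   0.31092087] 3.194542756423654 1.282044207681337
```

```bash

python3 -m creep '[-0.6,0.2,-4,0, 0,0,-4,0, 0,0,-4,0, 0,0,-4,0, 0,0,-4,0]' 1 | grep -E 'ee_pos|force'
python3 -m creep '[0,0,-3,0, 0,0,-3,0, 0,0,-2,0, 0,0,-0.7,0, 0,0,0,0]' 1 | grep -E 'ee_pos|force'
python3 -m creep '[0,0,0,0, 0,0,0,0, 0,0,0,0, 0,0,0,0, 0,0,0,0]' 0
python3 -m creep '[0,0,3,0, 0,0,4,0, 0,0,4,0, 0,0,4,0, 0,0,4,0]' 
python3 -m creep '[0,0,3,0, 0,0,0,0, 0,0,0,0]'
```

```text
ee_pos: [0.4628, -0.0149, 0.1093]
ft_force: [0.5, -1.2, 0.1]
gripper_force: 0.0
ee_pos: [0.4617, -0.015, 0.0227]
ft_force: [0.1, 0.2, 0.1]
gripper_force: 0.0
time: 6.67
ee_pos: [0.4634, -0.0178, 0.0247]
tool_rot: [0.001, -0.027, 1.0, -0.0]
ft_force: [-0.4, 0.4, -0.6]
gripper_width: 0.0631
gripper_force: 0.0
time: 7.08
ee_pos: [0.4621, -0.0172, 0.2158]
tool_rot: [-0.0, -0.027, 1.0, -0.0]
ft_force: [0.7, -0.9, 0.3]
gripper_width: 0.0298
gripper_force: 0.0
time: 7.33
ee_pos: [0.4639, -0.018, 0.2457]
tool_rot: [0.002, -0.026, 1.0, -0.001]
ft_force: [0.0, -1.2, -1.0]
gripper_width: 0.0094
gripper_force: 0.0
```

The fingers had not finished closing when I lifted. I'll reopen them and look again.

```bash

python3 -m creep '[0,0,3,0, 0,0,3,0, 0,0,0,0, 0,0,0,0, 0,0,0,0]' 1 | grep -E 'ee_pos|width'
python3 -m creep '[0,0,0,0, 0,0,0,0, 0,0,0,0, 0,0,0,0, 0,0,0,0]' 1 | grep -E 'ee_pos|width'
python3 - <<'E'
from h import *
import pickle
c=cap('wrist','w3.png');pickle.dump(c,open('w3.pkl','wb'))
i=c['img'][140:260,200:380,::-1];cv2.imwrite('pics/w3c.png',cv2.convertScaleAbs(cv2.resize(i,None,fx=4,fy=4,interpolation=cv2.INTER_CUBIC),alpha=1.8))
E
```

```text
ee_pos: [0.4618, -0.0179, 0.3027]
gripper_width: 0.0386
ee_pos: [0.4626, -0.0172, 0.3036]
gripper_width: 0.0716
```

View pics/w3c.png

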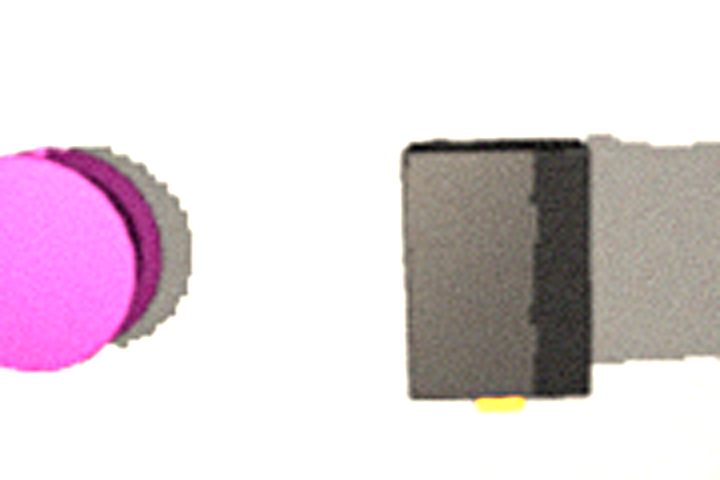

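The box is undisturbed, with its top at crop corners (405,150), (590,148), (590,395), (408,398).

```bash
python3 - <<'E'
from h import *
import pickle
w=pickle.load(open('w3.pkl','rb'))
print('B',fitbox([ray(w,200+x/4-.4,140+y/4-.4,.046) for x,y in[(405,150),(590,148),(590,395),(408,398)]]))
s=env.state();print(s['ee_pos'],2*np.arctan2(s['tool_rot'][2],s['tool_rot'][1]))
E
```

```text
B (array([ 0.462 , -0.0173]), np.float64(0.0548), np.float64(0.0744), np.float64(0.06))
[ 0.4626525  -0.01723383  0.30371541] 3.1959241438646404
```

```bash

python3 -m creep '[0,0,-4,0, 0,0,-4,0, 0,0,-4,0, 0,0,-4,0, 0,0,-4,0]' 1 | grep -E 'ee_pos|width'
python3 -m creep '[0,0,-4,0, 0,0,-2,0, 0,0,-1.9,0, 0,0,0,0, 0,0,0,0]' 1 | grep -E 'ee_pos|width'
python3 -m creep '[0,0,0,0, 0,0,0,0, 0,0,0,0, 0,0,0,0, 0,0,0,0]' 0 | grep -E 'ee_pos|width|force'
python3 -m creep '[0,0,0,0, 0,0,0,0, 0,0,0,0, 0,0,0,0, 0,0,0,0]' 0| grep -E 'ee_pos|width|force'
python3 -m creep '[0,0,3,0, 0,0,4,0, 0,0,4,0, 0,0,4,0, 0,0,3,0]'| grep -E 'ee_pos|width|force' 
python3 -m creep '[0,0,4,0, 0,0,0,0, 0,0,0,0]'
```

```text
ee_pos: [0.4627, -0.0174, 0.102]
gripper_width: 0.0913
ee_pos: [0.4622, -0.0168, 0.0245]
gripper_width: 0.0918
ee_pos: [0.4633, -0.0177, 0.0256]
ft_force: [0.5, -0.1, -0.0]
gripper_width: 0.0631
gripper_force: 0.0
ee_pos: [0.463, -0.0177, 0.0253]
ft_force: [-0.7, -1.7, 5.8]
gripper_width: 0.0559
gripper_force: 29.9
ee_pos: [0.4629, -0.0166, 0.2073]
ft_force: [1.6, -1.2, -1.0]
gripper_width: 0.0556
gripper_force: 29.9
time: 10.55
ee_pos: [0.4639, -0.0177, 0.2464]
tool_rot: [0.002, -0.026, 1.0, -0.001]
ft_force: [-0.2, -1.3, -2.5]
gripper_width: 0.0557
gripper_force: 29.9
```

```bash

python3 -m creep '[0,0,3.5,0, 1.2,3.5,0,-0.02, 1.2,3.5,0,-0.02, 1.2,3.5,0,-0.02, 1.2,3.5,0,-0.02]'| grep -E 'ee_pos|width|force' 
python3 -m creep '[1.2,3.5,0,-0.02, 1.2,3.5,0,-0.02, 1.2,3.5,0,-0.02, 1.2,3.5,0,0, 1.2,3.5,0,0]'| grep -E 'ee_pos|width|force' 
python3 -m creep '[0.3,0.3,0,0, 0,0,0,0, 0,0,0,0, 0,0,0,0]'
python3 - <<'E'
from h import *
s=env.state();print(s['ee_pos'],2*np.arctan2(s['tool_rot'][2],s['tool_rot'][1]),s['q'])
E
```

```text
ee_pos: [0.5104, 0.122, 0.2778]
ft_force: [1.6, 0.1, -1.1]
gripper_width: 0.0558
gripper_force: 29.9
ee_pos: [0.5701, 0.2988, 0.2767]
ft_force: [0.3, -0.3, -0.8]
gripper_width: 0.0559
gripper_force: 29.9
time: 11.72
ee_pos: [0.5735, 0.2987, 0.2783]
tool_rot: [-0.001, 0.043, 0.999, -0.001]
ft_force: [0.6, -0.5, -1.1]
gripper_width: 0.0559
gripper_force: 29.9
[0.57346832 0.29870508 0.27833943] 3.054624067154887 [ 0.15886057  0.63539642 -1.05266834  1.48502456  0.55747225  1.34805255
  0.54948576]
```

```bash

python3 -m creep '[0.1,0.2,-3,0, 0,0,-3,0, 0,0,-1,0, 0,0,-1,0, 0,0,0,0]'| grep -E 'ee_pos|width|force' 
python3 -m creep '[0,0,-0.5,0, 0,0,-0.5,0, 0,0,-0.5,0, 0,0,0,0]'| grep -E 'ee_pos|rot|force' 
python3 -c "
from h import *
cap('wrist','w4.png')"
```

```text
ee_pos: [0.5745, 0.3004, 0.1982]
ft_force: [1.2, -1.2, -2.4]
gripper_width: 0.0556
gripper_force: 29.9
ee_pos: [0.5747, 0.3025, 0.1846]
tool_rot: [-0.0, 0.043, 0.999, -0.0]
ft_force: [-0.7, -0.3, -1.4]
gripper_force: 29.9
```

```bash

python3 -m creep '[0,-0.1,-0.5,0, 0,0,-0.5,0, 0,0,0,0, 0,0,0,0]'| grep -E 'ee_pos|rot|force' 
python3 -m creep '[0,0,0,0, 0,0,0,0, 0,0,0,0, 0,0,0,0]' 0.75| grep -E 'ee_pos|width|force'
python3 -m creep '[0,0,3,0, 0,0,4,0, 0,0,4,0, 0,0,0,0, 0,0,0,0]'| grep -E 'ee_pos|width|force'
python3 - <<'E'
from h import *
c=cap('wrist','w4.png')
i=cap('top')['img'][165:275,140:300,::-1]
i=cv2.convertScaleAbs(cv2.resize(i,(640,440),interpolation=cv2.INTER_CUBIC),alpha=1.6)
j=cv2.resize(c['img'][:300,:,::-1],(400,188))
i[:188,240:]=j
cv2.imwrite('pics/v4.png',i)
E
```

```text
ee_pos: [0.5745, 0.3015, 0.1744]
tool_rot: [-0.0, 0.043, 0.999, -0.0]
ft_force: [-0.1, -1.1, -1.8]
gripper_force: 29.9
ee_pos: [0.575, 0.3019, 0.1754]
ft_force: [0.9, 0.4, -0.5]
gripper_width: 0.0689
gripper_force: 0.0
ee_pos: [0.5758, 0.3032, 0.2883]
ft_force: [-0.4, -0.3, -0.8]
gripper_width: 0.0687
gripper_force: 0.0
```

View pics/w4.png

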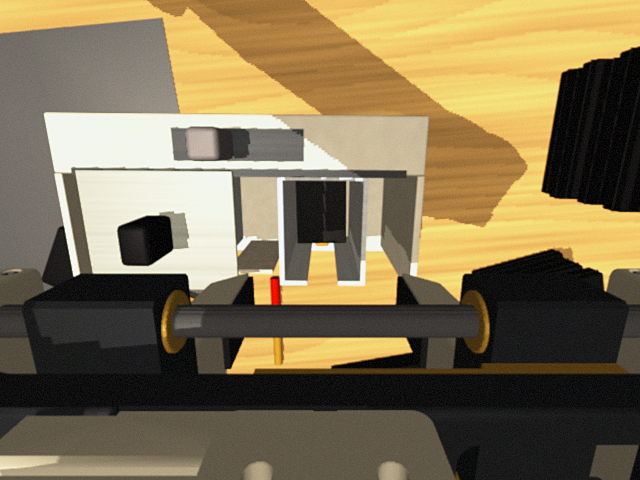

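Box B lies flat on the wide chute's floor with its tongue in the slot at (321,243). Next I go above box A.

```bash

python3 -m creep '[0,-2,2,0, 0.3,-4,0,-0.07, 0.3,-4,0,-0.07, 0.3,-4,0,-0.07, 0.3,-4,0,-0.07]' 1| grep -E 'ee_pos' 
python3 -m creep '[0.3,-4,0,-0.07, 0.3,-4,0,-0.07, 0.3,-3,0,-0.05, 0,-2,0,0, 0,0,0,0]' 1 | grep -E 'ee_pos'
python3 -m creep '[0,0,0,0, 0,0,0,0, 0,0,0,0]' 1 | grep -E 'ee_pos'
python3 - <<'E'
from h import *
import pickle
c=cap('wrist','w5.png');pickle.dump(c,open('w5.pkl','wb'))
t=cap('top','top5.png')['img'][180:280,290:470,::-1]
i=c['img'][120:260,220:440,::-1];i=cv2.convertScaleAbs(cv2.resize(i,None,fx=3,fy=3,interpolation=cv2.INTER_CUBIC),alpha=1.8)
t=cv2.convertScaleAbs(cv2.resize(t,(320,178)),alpha=1.8)
o=np.zeros((600,660,3),np.uint8);o[:420]=i;o[422:600,:320]=t
cv2.imwrite('pics/w5c.png',o)
s=env.state();print(s['ee_pos'],2*np.arctan2(s['tool_rot'][2],s['tool_rot'][1]),s['gripper_width'])
E
```

```text
ee_pos: [0.5858, 0.1193, 0.303]
ee_pos: [0.5952, -0.0163, 0.3022]
ee_pos: [0.5952, -0.0063, 0.3044]
[ 0.5954877  -0.00637064  0.30477366] 2.5887641730706488 0.09185455756220662
```

View pics/w5c.png

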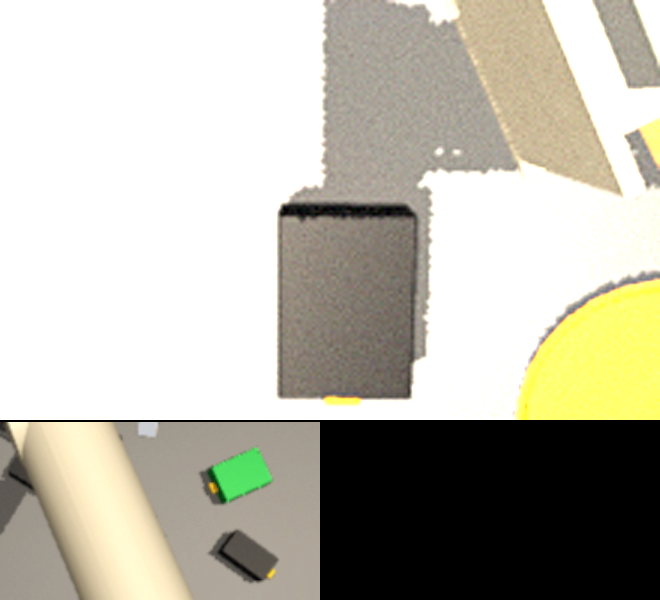

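Box A's top face is at crop corners (281,214), (415,213), (411,396), (279,397). The tongue is at (342,400), and the narrow box is unmoved.

```bash
python3 - <<'E'
from h import *
import pickle
w=pickle.load(open('w5.pkl','rb'))
print('A',fitbox([ray(w,220+x/3-.4,120+y/3-.4,.046) for x,y in[(281,214),(415,213),(411,396),(279,397)]]),ray(w,334,253,.02))
E
```

```text
A (array([ 0.6152, -0.0031]), np.float64(0.0535), np.float64(0.075), np.float64(-0.562)) [ 0.6547 -0.0279  0.02  ]
```

```bash

python3 -m creep '[2,0.2,-4,-0.01, 0,0,-4,0, 0,0,-4,0, 0,0,-4,0, 0,0,-4,0]' 1 | grep -E 'ee_pos|width'
python3 -m creep '[0,0,-4,0, 0,0,-2,0, 0,0,-1.9,0, 0,0,0,0, 0,0,0,0]' 1 | grep -E 'ee_pos|force'
python3 -m creep '[0,0,0,0, 0,0,0,0, 0,0,0,0, 0,0,0,0, 0,0,0,0]' 0 | grep -E 'ee_pos|width|force'
python3 -m creep '[0,0,0,0, 0,0,0,0, 0,0,0,0, 0,0,0,0, 0,0,0,0]' 0| grep -E 'ee_pos|width|force'
python3 -m creep '[0,0,3,0, 0,0,4,0, 0,0,4,0, 0,0,4,0, 0,0,3,0]'| grep -E 'ee_pos|width|force' 
python3 -m creep '[0,0,4,0, 0,0,3,0, 0,0,0,0, 0,0,0,0, 0,0,0,0]'
```

```text
ee_pos: [0.6144, -0.0051, 0.1061]
gripper_width: 0.0915
ee_pos: [0.6137, -0.0052, 0.0281]
ft_force: [0.2, -0.0, -0.2]
gripper_force: 0.0
ee_pos: [0.6149, -0.0067, 0.0296]
ft_force: [0.4, -0.7, 0.6]
gripper_width: 0.0632
gripper_force: 0.0
ee_pos: [0.615, -0.0063, 0.0294]
ft_force: [-0.0, 0.5, 4.9]
gripper_width: 0.0562
gripper_force: 30.0
ee_pos: [0.6144, -0.0063, 0.2112]
ft_force: [1.4, -0.3, -1.5]
gripper_width: 0.0558
gripper_force: 30.0
time: 17.38
ee_pos: [0.6134, -0.0071, 0.2773]
tool_rot: [-0.001, 0.279, 0.96, -0.001]
ft_force: [-1.6, 0.1, -2.3]
gripper_width: 0.0556
gripper_force: 30.0
```

```bash

python3 -m creep '[0,0,0.5,0.06, -0.5,3.8,0,0.06, -0.5,3.8,0,0.06, -0.5,3.8,0,0.06, -0.5,3.8,0,0.06]'| grep -E 'ee_pos|width|force' 
python3 -m creep '[-0.5,3.8,0,0.06, -0.5,3.8,0,0.06, -0.5,3.8,0,0.06, -0.4,3.8,0,0, 0,0.4,0,0]'| grep -E 'ee_pos|width|force' 
python3 -m creep '[0,0,0,0, 0,0,0,0, 0,0,0,0, 0,0,0,0]' | grep -E 'ee_pos'
python3 - <<'E'
from h import *
s=env.state();print(s['ee_pos'],2*np.arctan2(s['tool_rot'][2],s['tool_rot'][1]))
E
```

```text
ee_pos: [0.5928, 0.1459, 0.2811]
ft_force: [0.1, 0.9, -1.4]
gripper_width: 0.0558
gripper_force: 30.0
ee_pos: [0.5698, 0.3104, 0.2816]
ft_force: [-1.9, 1.0, -1.2]
gripper_width: 0.0557
gripper_force: 30.0
ee_pos: [0.5761, 0.2992, 0.2826]
[0.57606057 0.29922631 0.28255815] 3.0528215203667526
```

```bash

python3 -m creep '[-0.2,0.2,-3,0, 0,0,-3,0, 0,0,-1.5,0, 0,0,-1,0, 0,0,0,0]'| grep -E 'ee_pos|width|force' 
python3 -m creep '[0,0,-0.5,0, 0,0,-0.5,0, 0,0,-0.5,0, 0,0,0,0]'| grep -E 'ee_pos|force' 
python3 -m creep '[0,0,-0.4,0, 0,0,-0.3,0, 0,0,0,0, 0,0,0,0]'| grep -E 'ee_pos|rot|force'
```

```text
ee_pos: [0.573, 0.3015, 0.1964]
ft_force: [-0.4, -1.0, -1.5]
gripper_width: 0.0557
gripper_force: 30.0
ee_pos: [0.5734, 0.3035, 0.1834]
ft_force: [-0.9, -0.0, -1.5]
gripper_force: 30.0
ee_pos: [0.5733, 0.3035, 0.1766]
tool_rot: [-0.0, 0.043, 0.999, -0.0]
ft_force: [0.2, 0.6, -2.3]
gripper_force: 30.0
```

```bash

python3 -m creep '[0,-0.1,0,0, 0,0,0,0, 0,0,0,0, 0,0,0,0, 0,0,0,0]' 0.75| grep -E 'ee_pos|width|force'
python3 -m creep '[0,0,3,0, 0,0,4,0, 0,0,4,0, 0,0,0,0, 0,0,0,0]'| grep -E 'ee_pos|width|force'
python3 -c "
from h import *
cap('wrist','w6.png')"
```

```text
ee_pos: [0.5735, 0.3026, 0.1769]
ft_force: [-0.1, -0.6, 0.8]
gripper_width: 0.0688
gripper_force: 0.0
ee_pos: [0.5744, 0.304, 0.2899]
ft_force: [-0.5, -0.4, -1.0]
gripper_width: 0.0685
gripper_force: 0.0
```

View pics/w6.png

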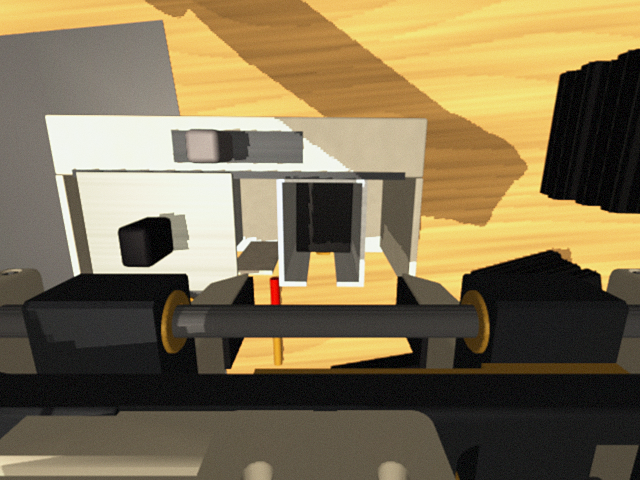

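The second wide box is flat on the first, with its tongue in the slot at (322,252). Now I move the slide to the +y end.

```bash

python3 -m creep '[-0.3,-3.3,0,0, -0.3,-3.3,0,0, -0.3,-3.2,0,0, -0.3,-3.2,0,0, 0,0,0,0]' 0.5| grep -E 'ee_pos|width|force'
python3 -m creep '[0,0,-3,0, 0,0,-3,0, 0,0,0,0, 0,0,0,0]' | grep -E 'ee_pos|width|force'
```

```text
ee_pos: [0.5619, 0.1631, 0.2837]
ft_force: [2.1, -1.2, -0.1]
gripper_width: 0.0469
gripper_force: 0.0
ee_pos: [0.5597, 0.1716, 0.2245]
ft_force: [0.8, 0.1, 0.7]
gripper_width: 0.0454
gripper_force: 0.0
```

```bash

python3 -m creep '[0.1,0,-2,0, 0,0,-1.2,0, 0,0,0,0]' | grep -E 'ee_pos|width|force'
python3 -m creep '[0,0,0,0, 0,0,0,0, 0,0,0,0, 0,0,0,0, 0,0,0,0]' 0| grep -E 'ee_pos|width|force'
python3 -m creep '[0.1,1,0,0, 0.2,2,0,0, 0.2,2,0,0, 0.2,2,0,0, 0.2,2,0,0]'| grep -E 'ee_pos|width|force'
python3 -m creep '[0.1,1.5,0,0, 0.1,1,0,0, 0,0.8,0,0, 0,0.3,0,0, 0,0,0,0]'| grep -E 'ee_pos|width|force'
python3 -m creep '[0,0.3,0,0, 0,0.3,0,0, 0,0,0,0, 0,0,0,0]'| grep -E 'ee_pos|width|force'
```

```text
ee_pos: [0.5614, 0.1721, 0.1932]
ft_force: [-0.8, 0.0, -0.0]
gripper_width: 0.046
gripper_force: 0.0
ee_pos: [0.5628, 0.1727, 0.1956]
ft_force: [0.2, 0.3, 2.8]
gripper_width: 0.0219
gripper_force: 30.0
ee_pos: [0.5714, 0.2628, 0.1956]
ft_force: [-2.2, -2.6, 6.5]
gripper_width: 0.0219
gripper_force: 30.0
ee_pos: [0.5748, 0.2995, 0.1956]
ft_force: [4.0, 0.7, 4.2]
gripper_width: 0.0221
gripper_force: 30.0
ee_pos: [0.575, 0.3019, 0.1956]
ft_force: [2.8, -5.1, 8.9]
gripper_width: 0.0217
gripper_force: 30.0
```

```bash

python3 -m creep '[0,0.3,0,0, 0,0.3,0,0, 0,0,0,0, 0,0,0,0]'| grep -E 'ee_pos|force'
python3 -m creep '[0,-0.5,0,0, 0,0,0,0]' | grep -E 'ee_pos|force'
python3 -m creep '[0,0,0,0, 0,0,0,0, 0,0,0,0, 0,0,3,0, 0,0,4,0]' 0.5| grep -E 'ee_pos|width|force'
python3 -m creep '[0,0,4,0, 0,0,0,0, 0,0,0,0]' 1| grep -E 'ee_pos|width|force'
```

```text
ee_pos: [0.5751, 0.302, 0.1954]
ft_force: [-3.1, -18.9, 17.2]
gripper_force: 30.1
ee_pos: [0.5751, 0.3019, 0.1955]
ft_force: [1.9, -6.4, 8.8]
gripper_force: 30.0
ee_pos: [0.5709, 0.3039, 0.2608]
ft_force: [1.0, -0.4, 0.9]
gripper_width: 0.0454
gripper_force: 0.0
ee_pos: [0.5736, 0.3073, 0.3072]
ft_force: [-0.1, -0.1, -0.2]
gripper_width: 0.0616
gripper_force: 0.0
```

```bash

python3 -m creep '[0,-2,0,0, -0.5,-3.5,0,-0.12, -0.5,-3.5,0,-0.12, -0.5,-3.5,0,-0.12, -0.5,-3.5,0,-0.12]' 1| grep -E 'ee_pos'
python3 -m creep '[-0.6,-3.5,0,-0.12, -0.6,-3.5,0,-0.12, -0.6,-3.5,0,-0.12, -0.6,-3.5,0,-0.12, -0.6,-3.5,0,-0.12]' | grep -E 'ee_pos'
python3 -m creep '[-0.6,-3.5,0,-0.12, -0.6,-3.5,0,-0.12, -0.6,-3.5,0,-0.12, -0.6,-3.5,0,-0.12, -0.6,-3.5,0,-0.12]' | grep -E 'ee_pos'
python3 -m creep '[-0.6,-3.5,0,-0.12, -0.6,-3.5,0,-0.12, -0.6,-2,0,-0.12, 0,0,0,-0.06, 0,0,0,0]' | grep -E 'ee_pos'
python3 -m creep '[0,0,0,0, 0,0,0,0]' | grep -E 'ee_pos'
python3 - <<'E'
from h import *
import pickle
c=cap('wrist','w7.png');pickle.dump(c,open('w7.pkl','wb'))
s=env.state();print(s['ee_pos'],2*np.arctan2(s['tool_rot'][2],s['tool_rot'][1]),s['gripper_width'])
i=c['img'][100:260,200:440,::-1];i=cv2.convertScaleAbs(cv2.resize(i,None,fx=3,fy=3,interpolation=cv2.INTER_CUBIC),alpha=1.8)
cv2.imwrite('pics/w7c.png',i)
E
```

```text
ee_pos: [0.5517, 0.1438, 0.3024]
ee_pos: [0.5215, -0.0312, 0.3029]
ee_pos: [0.4916, -0.2058, 0.3029]
ee_pos: [0.4734, -0.2959, 0.3023]
ee_pos: [0.4754, -0.2928, 0.3038]
[ 0.47559941 -0.29285793  0.30407926] 0.9597022387410544 0.09137208946114585
```

View pics/w7c.png

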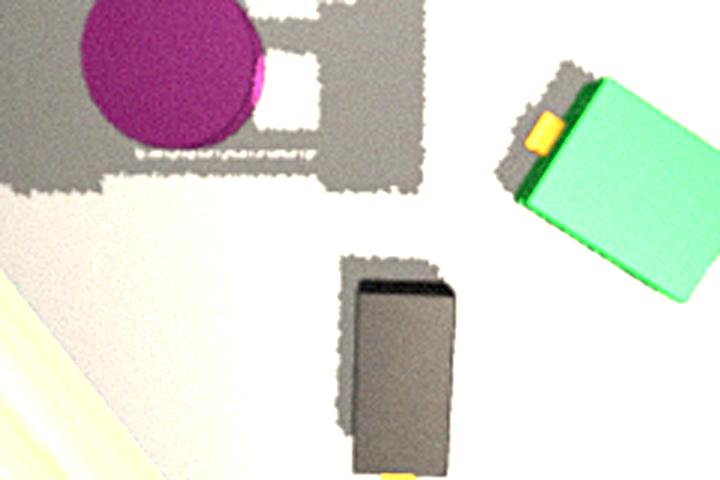

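Box C's top face is at crop corners (358,295), (454,295), (447,474), (354,472). The tongue is at (398,477), so it hasn't moved.

```bash
python3 - <<'E'
from h import *
import pickle
w=pickle.load(open('w7.pkl','rb'))
print('C',fitbox([ray(w,200+x/3-.4,100+y/3-.4,.046) for x,y in[(358,295),(454,295),(447,474),(354,472)]]))
E
```

```text
C (array([ 0.471 , -0.3174]), np.float64(0.0382), np.float64(0.0735), np.float64(-2.205))
```

```bash

python3 -m creep '[-0.5,-2.5,-3,-0.01, 0,0,-4,0, 0,0,-4,0, 0,0,-4,0, 0,0,-4,0]' 0.8 | grep -E 'ee_pos|width'
python3 -m creep '[0,0,-4,0, 0,0,-3,0, 0,0,-1.7,0, 0,0,0,0, 0,0,0,0]' | grep -E 'ee_pos|force'
python3 -m creep '[0,0,0,0, 0,0,0,0, 0,0,0,0, 0,0,0,0, 0,0,0,0]' 0 | grep -E 'ee_pos|width|force'
python3 -m creep '[0,0,0,0, 0,0,0,0, 0,0,0,0, 0,0,0,0, 0,0,0,0]' 0| grep -E 'ee_pos|width|force'
python3 -m creep '[0,0,3,0, 0,0,4,0, 0,0,4,0, 0,0,4,0, 0,0,4,0]'| grep -E 'ee_pos|width|force' 
python3 -m creep '[0,0,4,0, 0,0,3,0, 0,0,0,0, 0,0,0,0, 0,0,0,0]'
```

```text
ee_pos: [0.4708, -0.3185, 0.1133]
gripper_width: 0.0736
ee_pos: [0.4703, -0.318, 0.0271]
ft_force: [0.1, 0.3, 0.8]
gripper_force: 0.0
ee_pos: [0.4708, -0.32, 0.0287]
ft_force: [-0.6, 0.1, 0.2]
gripper_width: 0.0449
gripper_force: 0.0
ee_pos: [0.4706, -0.3198, 0.0284]
ft_force: [-1.9, 0.9, 5.8]
gripper_width: 0.0398
gripper_force: 29.9
ee_pos: [0.4698, -0.319, 0.2191]
ft_force: [0.9, -1.8, -1.2]
gripper_width: 0.04
gripper_force: 29.9
time: 28.65
ee_pos: [0.4695, -0.3192, 0.2866]
tool_rot: [-0.001, 0.89, 0.455, -0.001]
ft_force: [0.1, 0.1, -2.2]
gripper_width: 0.0401
gripper_force: 29.9
```

```bash

python3 -m creep '[0.5,2.7,0,0.12, 0.5,2.7,0,0.12, 0.5,2.7,0,0.12, 0.5,2.7,0,0.12, 0.5,2.7,0,0.12]'| grep -E 'ee_pos' 
python3 -m creep '[0.5,2.7,0,0.12, 0.5,2.7,0,0.12, 0.5,2.7,0,0.12, 0.5,2.7,0,0.12, 0.5,2.7,0,0.12]'| grep -E 'ee_pos' 
python3 -m creep '[0.5,2.7,0,0.12, 0.5,2.7,0,0.12, 0.5,2.7,0,0.12, 0.5,2.7,0,0.12, 0.5,2.7,0,0.12]'| grep -E 'ee_pos' 
python3 -m creep '[0.5,2.7,0,0.12, 0.5,2.7,0,0.12, 0.9,3.2,0,0.067, 0,0,0,0, 0,0,0,0]'| grep -E 'ee_pos' 
python3 -m creep '[0,0,0,0, 0,0,0,0]' | grep -E 'ee_pos|width'
python3 - <<'E'
from h import *
s=env.state();print(s['ee_pos'],2*np.arctan2(s['tool_rot'][2],s['tool_rot'][1]))
E
```

```text
ee_pos: [0.494, -0.1829, 0.2853]
ee_pos: [0.519, -0.0482, 0.2855]
ee_pos: [0.5442, 0.0864, 0.2854]
ee_pos: [0.5626, 0.1741, 0.2854]
ee_pos: [0.564, 0.1698, 0.2863]
gripper_width: 0.0396
[0.56400908 0.16975567 0.28629238] 3.0506265895567397
```

```bash

python3 -m creep '[0,0.2,-3,0, 0,0,-3,0, 0,0,-1.5,0, 0,0,-1,0, 0,0,0,0]'| grep -E 'ee_pos|width|force' 
python3 -m creep '[0,0,-0.5,0, 0,0,-0.5,0, 0,0,-0.5,0, 0,0,0,0]'| grep -E 'ee_pos|force' 
python3 -m creep '[0,0,-0.5,0, 0,0,-0.5,0, 0,0,0,0, 0,0,0,0]'| grep -E 'ee_pos|rot|force'
```

```text
ee_pos: [0.5634, 0.1717, 0.2006]
ft_force: [-0.9, -0.1, -0.7]
gripper_width: 0.0396
gripper_force: 29.9
ee_pos: [0.5644, 0.1734, 0.1874]
ft_force: [0.4, -0.7, -1.1]
gripper_force: 29.9
ee_pos: [0.5642, 0.1735, 0.1774]
tool_rot: [-0.0, 0.044, 0.999, -0.0]
ft_force: [1.0, -0.4, -0.9]
gripper_force: 29.9
```

```bash

python3 -m creep '[0,-0.1,0,0, 0,0,0,0, 0,0,0,0, 0,0,0,0, 0,0,0,0]' 0.6| grep -E 'ee_pos|width|force'
python3 -m creep '[0,0,3,0, 0,0,4,0, 0,0,4,0, 0,0,0,0, 0,0,0,0]'| grep -E 'ee_pos|width|force'
python3 - <<'E'
from h import *
import pickle
c=cap('wrist','w8.png');pickle.dump(c,open('w8.pkl','wb'))
C=np.array([.5675,.2368])-.0685*np.array([.996,-.09])
for y in(-.0275,0,.0275):
    p=C+y*np.array([.09,.996]);print(y,p,proj(c,[*p,.212]))
E
```

```text
ee_pos: [0.5645, 0.1726, 0.1779]
ft_force: [-1.0, 0.6, 0.0]
gripper_width: 0.0552
gripper_force: 0.0
ee_pos: [0.5658, 0.1736, 0.2905]
ft_force: [0.1, -1.1, -0.5]
gripper_width: 0.0557
gripper_force: 0.0
-0.0275 [0.496799 0.215575] [379.  141.9]
0 [0.499274 0.242965] [421.6 141.9]
0.0275 [0.501749 0.270355] [464.1 142. ]
```

View pics/w8.png

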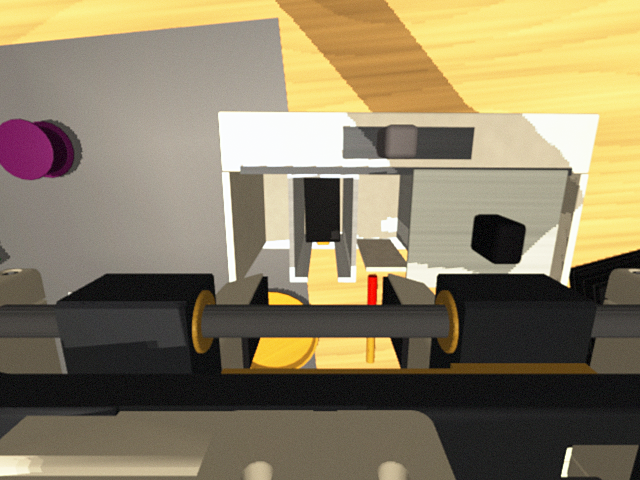

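The narrow box lies flat with its tongue in the slot at (322,242). The lock grip's top is at (402,140), about (0.498, 0.230) in the world frame. I go there, grasp, and push toward +y.

```bash

python3 -m creep '[-2.3,1.9,0,0, -2.3,1.9,0,0, -2.2,1.9,0,0, 0,0,0,0, 0,0,0,0]' 0.55| grep -E 'ee_pos|width|force'
python3 -m creep '[0,0,-3,0, 0,0,-3,0, 0,0,0,0, 0,0,0,0]' | grep -E 'ee_pos|width|force'
```

```text
ee_pos: [0.4944, 0.2303, 0.2866]
ft_force: [-0.3, 0.1, 0.7]
gripper_width: 0.0505
gripper_force: 0.0
ee_pos: [0.4958, 0.2278, 0.2259]
ft_force: [-0.1, -0.4, 0.5]
gripper_width: 0.0502
gripper_force: 0.0
```

```bash

python3 -m creep '[0.2,0.2,-2,0, 0,0,-1.5,0, 0,0,0,0, 0,0,0,0]' | grep -E 'ee_pos|width|force'
python3 -m creep '[0,0,0,0, 0,0,0,0, 0,0,0,0, 0,0,0,0, 0,0,0,0]' 0| grep -E 'ee_pos|width|force'
python3 -m creep '[0.1,1,0,0, 0.1,1,0,0, 0.1,1,0,0, 0,0,0,0]'| grep -E 'ee_pos|width|force'
python3 -m creep '[0.1,0.6,0,0, 0,0.4,0,0, 0,0,0,0]'| grep -E 'ee_pos|width|force'
```

```text
ee_pos: [0.4989, 0.2315, 0.1935]
ft_force: [0.0, 0.5, -0.3]
gripper_width: 0.0503
gripper_force: 0.0
ee_pos: [0.4987, 0.2313, 0.1932]
ft_force: [0.4, -1.5, 2.2]
gripper_width: 0.0215
gripper_force: 15.4
ee_pos: [0.5018, 0.2643, 0.1932]
ft_force: [0.8, 1.3, 4.5]
gripper_width: 0.0218
gripper_force: 30.0
ee_pos: [0.5025, 0.2712, 0.1932]
ft_force: [-2.0, -4.3, 8.9]
gripper_width: 0.0223
gripper_force: 30.0
```

```bash

python3 -m creep '[0,0.5,0,0, 0,0.3,0,0, 0,0,0,0]'| grep -E 'ee_pos|force'
python3 -m creep '[0,0.3,0,0, 0,0.3,0,0, 0,0,0,0, 0,0,0,0]'| grep -E 'ee_pos|force'
```

```text
ee_pos: [0.5026, 0.2717, 0.193]
ft_force: [-7.3, -21.3, 23.9]
gripper_force: 30.0
ee_pos: [0.5028, 0.272, 0.1929]
ft_force: [-10.7, -33.9, 32.3]
gripper_force: 30.0
```

The lock is at its end stop, which I expected at y of about 0.270. I'll relax, release, retreat and check.

```bash

python3 -m creep '[0,-0.5,0,0, 0,-0.5,0,0, 0,0,0,0]' | grep -E 'ee_pos|force'
python3 -m creep '[0,0,0,0, 0,0,0,0, 0,0,0,0, 0,0,0,0]' 0.5| grep -E 'ee_pos|width|force'
python3 -m creep '[0,0,3,0, 0,0,4,0, 0,0,4,0, -2,-3,2,0, -2,-3,0,0]'| grep -E 'ee_pos|force'
python3 -m creep '[0,-4,0,0, 0,-4,0,0, 0,-4,0,0, 0,-4,0,0, 0,-4,0,0]'| grep -E 'ee_pos|force'
python3 -m creep '[0,0,0,0, 0,0,0,0, 0,0,0,0, 0,0,0,0, 0,0,0,0]'| grep -E 'ee_pos|force|time'
python3 - <<'E'
from h import *
c=cap('top','t9.png')
cv2.imwrite('pics/t9c.png',cv2.convertScaleAbs(cv2.resize(c['img'][120:285,130:400,::-1],None,fx=2.9,fy=2.9,interpolation=cv2.INTER_CUBIC),alpha=1.5))
E
```

```text
ee_pos: [0.5026, 0.2713, 0.1931]
ft_force: [-4.5, -10.7, 13.1]
gripper_force: 30.0
ee_pos: [0.5021, 0.2761, 0.1924]
ft_force: [0.2, -0.1, 0.3]
gripper_width: 0.0433
gripper_force: 0.0
ee_pos: [0.4634, 0.2203, 0.3271]
ft_force: [0.5, -1.1, 1.4]
gripper_force: 0.0
ee_pos: [0.462, 0.0143, 0.3227]
ft_force: [1.0, 0.0, -0.4]
gripper_force: 0.0
time: 36.95
ee_pos: [0.4624, 0.0178, 0.3228]
ft_force: [0.7, 0.0, -0.2]
gripper_force: 0.0
```

View pics/t9c.png

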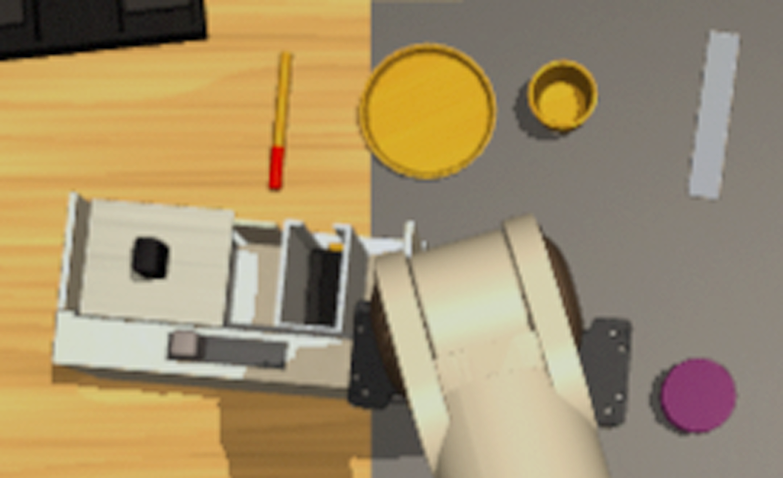

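The slide covers the wide chute with its grip at (150,258). The lock is at its +y end at (184,344), and the narrow box is in its chute at (323,285). The bystanders are where they were.

```bash
python3 -c "
from cell import env
print(env.job_done())"
```

```text
the job is handed in; nothing more can be done
None
```

The dispenser is refilled and the job handed in at about 37 s: two wide boxes and one narrow box (all that were there) are in their chutes tongue-forward, the size slide is home over the wide chute, the lock slide is at its locked end and the bystanders look unmoved in the last picture; no verdict was returned.

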